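Roll a ground shaft into the V-block and set it against the end stop

TASK

Roll the ground steel shaft across the granite rest plate into the groove of the V-block, then push on its free end with a fingertip so that it slides along the groove until it is up against the brass stop button. Only push the shaft, never pick it up, and leave the two discs, the brass ring and the gauge block where they are.

Things in the scene. Friction and masses are not known exactly. Their poses are not given: they have to be found in the camera images.
- fixture: Fixed grey base 260 x 260 x 12 mm; origin: centre of its underside, z up. On it, tops flush 46 mm above the bench: a black granite plate (x -130 to 130, y -120 to 50 mm) and, butted to it, a bright steel V-block (x -72.5 to 52.5, y 50 to 100 mm). The shaft is rolled towards the fixture's +y, then pushed towards its +x.
- vee_mid (a point): Middle of the V-block's groove, level with the V-block's top: fixture x = -10, y = 75, z = 46 mm. 90 degree groove along the fixture's x, open at both ends, 32 mm wide at the top, 16 mm deep.
- stop_face (a point): Centre of the flat end of the brass stop button (12 mm diameter, faces the fixture's -x): fixture x = 75, y = 75, z = 49.8 mm. Behind it stands its dark upright, x 81 to 93, y 60 to 90, up to 62 mm above the bench.
- vee_home (a point): Where the shaft's centre lies when it is seated in the groove and touches the stop: fixture x = 0, y = 75, z = 49.8 mm, that is 3.8 mm above the V-block's top. Axes parallel to the fixture's.
- shaft: Bright ground steel bar, 28 mm diameter, 150 mm long, 0.35 to 0.7 kg, oiled, rolls easily. Origin at its centre, x along it (+x end, with black keyseat, towards the stop); y, z turn as it rolls. Starts on the granite, up to 0.13 rad askew, 100 to 145 mm short of the groove in fixture y, 30 to 46 mm short of vee_home in x. Pushed slowly over the lip it drops into the groove by itself.
- disc_a: Small turned steel disc, 28 mm diameter, 12 mm high, loose on the granite near its +x edge. Origin at the centre of its underside. Bystander.
- disc_b: Second disc like disc_a, loose on the granite near its +x edge, nearer the V-block. Bystander.
- setting_ring: Brass setting ring, 52 mm outside, 24 mm bore, 18 mm high, loose on the bench beyond the fixture's -y edge. Origin at the centre of its underside. Bystander.
- gauge_block: Small light-grey gauge block, 35 x 9 x 20 mm high, loose on the bench beyond the fixture's +y edge. Origin at the centre of its underside. Bystander.
Not all that is in view belongs to the job. Of the things that look like the shaft, the middle-sized one is meant.

How it is judged:
On the way, in this order (a step that is already met when the one before it is completed fails the run):
1. the shaft is rolled on the granite: it has turned about its own axis by 0.8 rad or more, still before the groove (angle between shaft's own z axis and vertical above 0.8 rad and y of shaft in the frame of vee_home below -0.016 m), for 0.04 s.
2. the shaft lies in the groove of the V-block, its end still at least 5 mm from the stop (y of shaft in the frame of vee_home between -0.003 and 0.003 m and z of shaft in the frame of vee_home between -0.003 and 0.003 m and angle between the x axis of shaft and the x axis of fixture, either way round below 0.04 rad and x of shaft in the frame of vee_home below -0.005 m), for 0.2 s.
At the end, for the whole second after the job is handed in: The shaft rests in the V-block's groove: its centre within 3 mm of the groove's centre line and of its seated height, parallel to the groove within 0.04 rad, its end within 3 mm of touching the stop, at rest (y of shaft in the frame of vee_home between -0.003 and 0.003 m and z of shaft in the frame of vee_home between -0.003 and 0.003 m and angle between the x axis of shaft and the x axis of fixture, either way round below 0.04 rad and x of shaft in the frame of vee_home between -0.003 and 0.003 m and linear speed of shaft below 0.01 m/s).
It fails at once if the shaft is lifted: its centre more than 7 mm above its height on the granite (height (world z) of shaft above 0.067 m).
It fails at once if the disc a is moved more than 10 mm (distance of disc_a from where it was at the start of the episode above 0.01 m).
It fails at once if the disc b is moved more than 10 mm (distance of disc_b from where it was at the start of the episode above 0.01 m).
It fails at once if the setting ring is moved more than 10 mm (distance of setting_ring from where it was at the start of the episode above 0.01 m).
It fails at once if the gauge block is moved more than 10 mm (distance of gauge_block from where it was at the start of the episode above 0.01 m).
It also fails if it takes over 48 s, if anything falls off the work surface, if the arm or the gripper's body presses on something with over 40 N, if the wrist force passes 120 N, or if a joint passes its speed limit or range.

ROBOT

A 6-joint arm with a two-finger parallel gripper is mounted at the origin on the work surface. World frame = base frame: x ahead of the robot, y to its left, z up, the work surface at z = 0. Lengths are in m, angles in rad, forces in N, time in s.
With the tool pointing down it reaches from about 0.25 to 0.775 m from the base axis. Payload 8.9 kg.
Tool frame: the origin (TCP) lies at the very end of the fingers, on their centre line; the grasp point (between the pads) lies behind it (env.pinch_z is the x of the grasp point in the tool frame, in m); x points along the fingers, z is the direction in which the jaws open and shut, and the axes are right-handed (so a half turn about x gives the same grasp; the last joint's range is limited). The gripper opens to 85 mm and grips with 20 to 120 N. Pads are 22 mm wide; open, the fingers measure 114 mm over their backs; the gripper's body (76 mm by 85 mm) begins 54 mm behind the grasp point. The pads swing forward as they close: fully open they stand 13 mm farther back than shut.
Start: joints at [1.136, 0.291, -0.153, 1.127, 0, 1.431], TCP at [0.153, 0.502, 0.231] pointing down, gripper open.
Joint ranges: [-2.52, 2.52], [-0.91, 1.74], [-1.3, 1.37], [-1.96, 2.02], [-1.52, 1.47], [-3.14, 3.14]. Speed limits (rad/s): [2.22, 2.22, 2.79, 3.14, 3.14, 3.14].

INTERFACE

Orientations are given as a unit quaternion [w, x, y, z].
In Python, from cell import env gives the robot as it stands. The module is installed in compiled form; this text tells all that it offers.
- The arm moves only by the tool apply_moves, never from a script. Its argument "plan" is text: rows parted by semicolons, each of 7 numbers parted by spaces: the turn, a rotation vector about the world's x, y, z in degrees, then the shift along the world's x, y, z in cm, then the opening, from 0 (shut) to 1 (fully open). In form: rx ry rz dx dy dz hand; .... A call has 1 to 12 rows; each row is the pose to reach, as a shift and turn from the pose measured when the call began; what a row does not reach only later rows make up. A row lasts 1/10 s, in which the tool goes at most 50 mm and 8.59 degrees, less where a joint would pass 70% of its speed; a pose out of reach is approached as far as the arm can. A call with a gripper value outside its range is refused whole. The fingers move at their own pace and stop on an object; the grip force is fixed at half the most. Time passes only in rows, so rows that repeat a pose let the fingers close. It gives the time, the measured TCP pose, the force and the opening at its end, in the units of the state.
- env.sense(): the state, without advancing time (a new reading comes with each control period).
- env.grab_frame(name): name is "scene" or "side" or "wrist"; returns (picture, depth): 400x640x3 uint8, blue, green, red; 400x640 float32, m along the optical axis (not along the pixel's ray), 0 where there is no reading.
- env.camera_params(name): a dict with "fx", "fy", "cx", "cy" (pixels), "xyz" and "rotation" of the camera in the world. Camera axes: x right, y up, looking along -z (the intrinsics and any distortion apply to the point x, -y, -z); pixel columns grow to the right and rows downward; lengths in m; the calibration is good to about 2 mm. The wrist camera is an equidistant fisheye: a pixel r from the principal point sees the ray r / f radians off the axis. A picture is of the moment at which its call begins: read the wrist's pose just before it. camera_params takes no time and is no camera call; for the wrist camera it gives the pose at the moment of the call.
- env.job_done(): hands the job in, once; it reports no verdict.
The state is a dict: "time": time; "joints": joint angles; "dq": joint speeds; "joint_efforts": joint torques, N m; "ee_pos": TCP position; "tcp_rot": TCP orientation; "ft_force": force on the tool from outside, world axes, zero at the start; "torque": the same for the moment, N m; "opening": finger opening in m.
Only numpy, scipy, OpenCV 4.12 (cv2) and the standard library are available. Lean on these libraries where they do the work, as an engineer would, in place of code of your own. Each camera call takes 0.05 s, during which the arm holds its last target.

## Working session

There is one attempt and no reset: what is moved stays moved. The work goes in short steps, Python scripts to look and compute and a tool call to move; the robot and the scene stay as the last step left them, time stands still between calls to the robot, and variables do not carry over. Pictures are saved under pics/ and viewed, and the job is handed in when it is done.

Besides the shell and the picture viewer there is one more tool, called in YAML: its name, and indented under it one key for each argument. apply_moves: Moves the arm, as the interface text tells. Its arguments: {"type":"object","properties":{"plan":{"type":"string"}},"required":["plan"]}

```bash
mkdir -p pics; cat > h.py <<'E'
import numpy as np, cv2
from cell import env
E
python3 - <<'E'
from h import *
print(env.sense(), env.pinch_z)
for n in ("scene","side","wrist"):
    p=env.camera_params(n); print(n,p)
    im,d=env.grab_frame(n); cv2.imwrite(f"pics/{n}0.png",im); np.save(f"{n}0.npy",d)
    np.save(f"{n}0im.npy",im)
E
```

```text
{'time': 0.0, 'joints': array([ 1.13568006e+00,  2.91261084e-01, -1.54127022e-01,  1.12669369e+00,
       -9.68298041e-07,  1.43150178e+00]), 'dq': array([-1.58604655e-03,  3.60966366e-04,  6.62097661e-04, -5.05976541e-04,
       -9.27886863e-04, -5.70560187e-05]), 'joint_efforts': array([-2.59928776e-03, -5.37144792e+01,  3.31373835e+01,  1.60665927e-02,
       -2.09073601e-04,  2.51992185e-05]), 'ee_pos': array([0.15285971, 0.50179867, 0.23074202]), 'tcp_rot': array([ 0.56782743, -0.42107188,  0.56862558,  0.42063694]), 'ft_force': array([ 0.04769561, -0.48312878,  0.35111568]), 'torque': array([ 0.01218462, -0.03609622,  0.08661431]), 'opening': 0.085580719650582} -0.0187
scene {'fx': 370.3152385622176, 'fy': 370.3152385622176, 'cx': 321.32672854724666, 'cy': 203.31448386620676, 'xyz': array([1.02615255, 0.21098136, 0.52795763]), 'rotation': array([0.50021559, 0.21381577, 0.32419713, 0.77392726])}
side {'fx': 493.64960021517345, 'fy': 493.64960021517345, 'cx': 320.45025043569393, 'cy': 203.5931785672174, 'xyz': array([ 0.19757467, -0.6967699 ,  0.85014758]), 'rotation': array([ 0.8970821 ,  0.37508224, -0.08597604, -0.21717537])}
wrist {'fx': 309.70691628693146, 'fy': 309.70691628693146, 'cx': 322.9191886473897, 'cy': 205.44982854002512, 'xyz': array([0.07478206, 0.5263296 , 0.37252866]), 'rotation': array([ 0.79294684, -0.12874975, -0.09426691,  0.58802429])}
```

View pics/scene0.png

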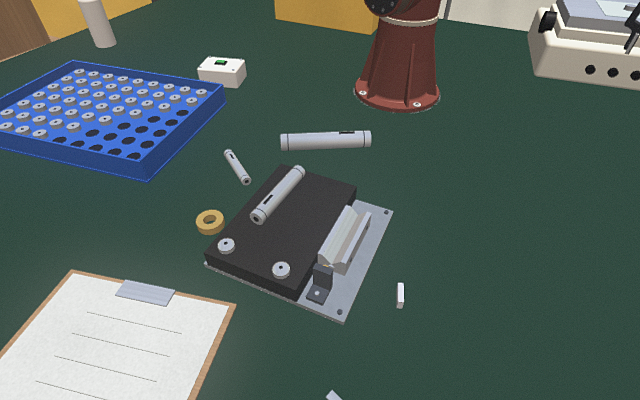

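View pics/side0.png

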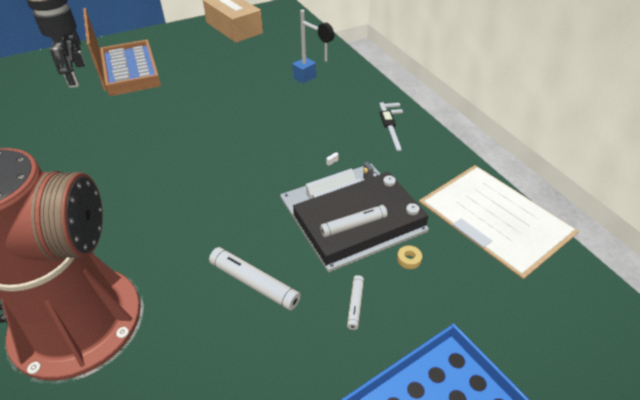

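View pics/wrist0.png

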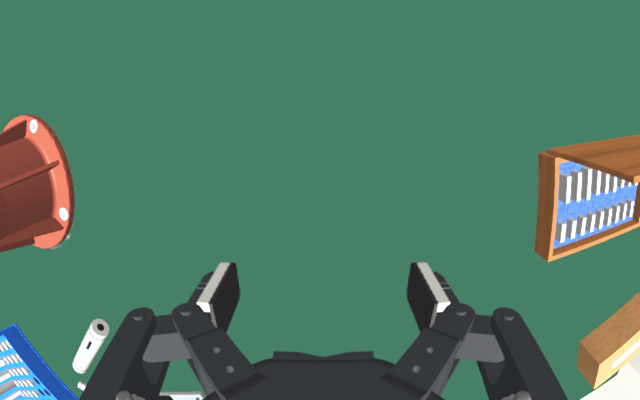

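The scene view shows the shaft on the granite from (258,217) to (298,171), with its keyseat towards the near end. The discs are at (226,245) and (281,270), the ring at (210,222) and the block at (400,295). The V-block is around (345,240), with the stop near (322,280). Next I'll measure these in depth.

```bash
cat > h.py <<'E'
import numpy as np, cv2
from cell import env
from scipy.spatial.transform import Rotation as R
def rot(q): return R.from_quat([q[1],q[2],q[3],q[0]]).as_matrix()
def cloud(n,d,p):
    v,u=np.mgrid[0:400,0:640]
    c=np.stack([(u-p['cx'])/p['fx']*d,-(v-p['cy'])/p['fy']*d,-d],-1)
    return c@rot(p['rotation']).T+p['xyz']
def ray(p,u,v,z):
    u=np.asarray(u,float);v=np.asarray(v,float)
    c=np.stack([(u-p['cx'])/p['fx'],-(v-p['cy'])/p['fy'],-np.ones_like(u)],-1)@rot(p['rotation']).T
    return p['xyz']+c*((z-p['xyz'][2])/c[...,2])[...,None]
E
python3 - <<'E'
from h import *
for n in("scene","side"):
    p=env.camera_params(n); d=np.load(n+"0.npy"); im=np.load(n+"0im.npy"); P=cloud(n,d,p)
    hsv=cv2.cvtColor(im,cv2.COLOR_BGR2HSV)
    ok=d>0
    roi=(P[...,0]>.25)&(P[...,0]<.95)&(P[...,1]>-.1)&(P[...,1]<.55)&ok
    print(n,"bench z",np.median(P[...,2][roi&(hsv[...,1]>90)]))
    m=roi&(im.max(-1)<75)&(hsv[...,1]<60)&(abs(P[...,2]-.046)<.008)
    m=cv2.morphologyEx(m.astype(np.uint8),cv2.MORPH_OPEN,np.ones((3,3)))
    k,l,s,c=cv2.connectedComponentsWithStats(m)
    i=1+np.argmax(s[1:,4]); print(s[i], "z",np.median(P[...,2][l==i]))
    v,u=np.nonzero(l==i); X=ray(p,u,v,.046)[:,:2]
    print("granite rect",cv2.minAreaRect((X*1000).astype(np.float32)))
    # bright things on top
    m=roi&(im.min(-1)>120)&(hsv[...,1]<50)&(P[...,2]>.006)&(P[...,2]<.09)
    k,l,s,c=cv2.connectedComponentsWithStats(m.astype(np.uint8))
    for i in range(1,k):
        if s[i,4]>15:
            Q=P[l==i]; print(s[i],"mean",Q.mean(0).round(4),"zmax",np.percentile(Q[:,2],95).round(4),cv2.minAreaRect((Q[:,:2]*1000).astype(np.float32)))
E
python3 -c "
import cv2
a=cv2.imread('pics/scene0.png')[150:340,180:430];cv2.imwrite('pics/sc_zoom.png',cv2.resize(a,None,fx=3,fy=3,interpolation=2))
a=cv2.imread('pics/side0.png')[140:280,260:460];cv2.imwrite('pics/si_zoom.png',cv2.resize(a,None,fx=4,fy=4,interpolation=2))"
```

```text
scene bench z -0.00019081164521228544
[ 213  172  144  120 7814] z 0.04605427337070364
granite rect ((632.3863525390625, -21.68737030029297), (157.18978881835938, 264.3830871582031), 89.52957916259766)
[311 131  60  15 739] mean [ 0.3427 -0.0409  0.0315] zmax 0.0392 ((335.7083740234375, -44.921607971191406), (34.98603439331055, 140.6419677734375), 28.386484146118164)
[250 165  55  56 812] mean [ 0.5986 -0.0608  0.0701] zmax 0.0742 ((591.5706787109375, -71.24481201171875), (41.86899185180664, 156.01513671875), 86.37274932861328)
[ 296  200   97  122 4611] mean [0.6432 0.0974 0.0223] zmax 0.0463 ((631.0225830078125, 93.59922790527344), (80.72053527832031, 260.11065673828125), 89.55889129638672)
[218 238  17  13 158] mean [ 0.7367 -0.0858  0.0574] zmax 0.0593 ((736.172607421875, -86.60401916503906), (25.17681312561035, 26.37014389038086), 68.64677429199219)
[272 262  18  14 194] mean [0.7417 0.0185 0.0571] zmax 0.0592 ((738.2384033203125, 16.78689193725586), (31.550846099853516, 26.494384765625), 20.329875946044922)
[397 283   7  24 151] mean [0.6833 0.1977 0.018 ] zmax 0.0212 ((681.403
[... 4568 characters left out ...]
19203186035), 18.69355010986328)
[432 199  12  13  48] mean [ 0.8247 -0.0709  0.0074] zmax 0.0093 ((823.5787353515625, -70.40594482421875), (36.37224578857422, 25.868356704711914), 35.74763870239258)
[406 203  14  12 122] mean [ 0.7333 -0.0877  0.0552] zmax 0.0605 ((738.2816772460938, -83.50563049316406), (37.955360412597656, 30.89177131652832), 66.22581481933594)
[321 205  67  31 857] mean [ 0.5919 -0.0688  0.0684] zmax 0.0755 ((602.623291015625, -55.765018463134766), (49.4417610168457, 167.64309692382812), 86.52851104736328)
[209 247  62  42 995] mean [ 0.324  -0.0451  0.0342] zmax 0.041 ((330.0921630859375, -44.88212585449219), (40.207672119140625, 141.29539489746094), 29.553316116333008)
```

View pics/sc_zoom.png

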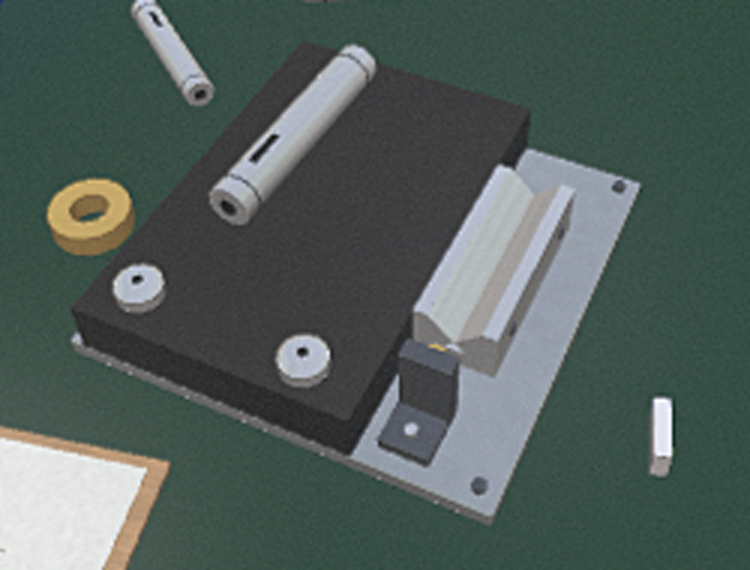

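View pics/si_zoom.png

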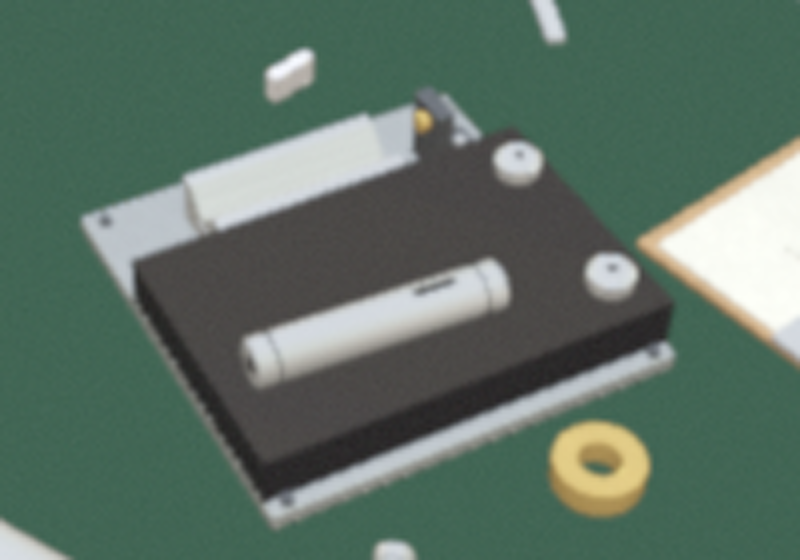

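The zoomed views show the granite, V-block and base corners clearly, and the keyseat is at the far (+x) end of the shaft. I'll fit the fixture pose from corner pixels in both views and the shaft from depth and its silhouette.

```bash
python3 - <<'E'
from h import *
from scipy.optimize import least_squares
g=[(-130,-120),(-130,50),(130,50),(130,-120)]
obs={'scene':(3,180,150,[(303,42,*g[0],46),(528,109,*g[1],46),(350,420,*g[2],46),(73,307,*g[3],46),(640,183,-130,130,12),(490,517,130,130,12)]),
'side':(4,260,140,[(135,262,*g[1],46),(510,130,*g[2],46),(672,302,*g[3],46),(267,462,*g[0],46),(82,218,-130,130,12)])}
A=[];B=[]
for n,(s,u0,v0,L) in obs.items():
    p=env.camera_params(n)
    a=np.array([[ *ray(p,(u+.5)/s-.5+u0,(v+.5)/s-.5+v0,z/1000)[:2]] for u,v,x,y,z in L]); b=np.array([[x,y] for _,_,x,y,_ in L])/1000
    def f(q,a=a,b=b):
        c,t=np.cos(q[2]),np.sin(q[2]); return (b@np.array([[c,t],[-t,c]])+q[:2]-a).ravel()
    r=least_squares(f,[.63,0,0]); print(n,r.x.round(4),(r.fun*1000).round(1)); A.append(a);B.append(b)
a=np.vstack(A);b=np.vstack(B); r=least_squares(lambda q:f(q,a,b),[.63,0,0]); print("both",r.x.round(4))
np.save('fix.npy',r.x); q=r.x
Rm=np.array([[np.cos(q[2]),-np.sin(q[2])],[np.sin(q[2]),np.cos(q[2])]])
tofix=lambda X:(np.asarray(X)-q[:2])@Rm
for n in("scene","side"):
    p=env.camera_params(n); d=np.load(n+"0.npy"); im=np.load(n+"0im.npy"); P=cloud(n,d,p)
    F=np.dstack([tofix(P[...,:2]),P[...,2]])
    # shaft: top band points
    m=(F[...,2]>.064)&(abs(F[...,0])<.14)&(F[...,1]>-.12)&(F[...,1]<.05)
    Q=F[m]; c=Q[:,:2].mean(0); U,S,V=np.linalg.svd(Q[:,:2]-c,full_matrices=False); ax=V[0]*np.sign(V[0,0])
    t=(Q[:,:2]-c)@ax; lo,hi=np.percentile(t,[.5,99.5])
    # y of crown: points with z>.0725
    k=Q[:,2]>.071; K=Q[k]; pf=np.polyfit(K[:,0],K[:,1],1)
    print(n,"shaft c",c+ax*(lo+hi)/2,"len",hi-lo,"yaw",np.arctan2(ax[1],ax[0]),"crown line",pf, "x mid y",np.polyval(pf,(c+ax*(lo+hi)/2)[0]))
    hsv=cv2.cvtColor(im,cv2.COLOR_BGR2HSV)
    m=(F[...,2]>.0)&(F[...,2]<.03)&(F[...,1]<-.12)&(F[...,1]>-.22)&(F[...,0]>-.05)&(F[...,0]<.2)&(hsv[...,0]>15)&(hsv[...,0]<35)&(hsv[...,1]>80)
    print("ring",F[m][:,:2].min(0),F[m][:,:2].max(0))
s=env.sense(); print(s['time'], rot(s['tcp_rot']).round(3))
E
```

```text
scene [ 0.6305  0.0041 -0.0078] [-1.2 -1.3 -0.8  1.4  1.7 -0.9  1.7 -0.9 -1.2  0.7 -0.1  1. ]
side [ 0.6299  0.0044 -0.0079] [-1.9  1.6  4.2  1.7  1.4 -1.5 -2.4 -1.7 -1.3 -0.1]
both [ 0.6302  0.0042 -0.008 ]
scene shaft c [-0.03383795 -0.06519601] len 0.14902570394649373 yaw -0.059261051503230903 crown line [-0.05541635 -0.07010454] x mid y -0.06822936211095645
ring [ 0.01516426 -0.21823769] [ 0.07087328 -0.15151721]
side shaft c [-0.03645522 -0.07345981] len 0.14887740894132961 yaw -0.05734298980620979 crown line [-0.05529247 -0.0725319 ] x mid y -0.07051619586849318
ring [ 0.01725356 -0.20434972] [ 0.18982245 -0.12110747]
0.15 [[-0.    -0.957  0.291]
 [-0.001  0.291  0.957]
 [-1.     0.    -0.001]]
```

apply_moves:
  plan: "0 0 -77 44 -61 0 1;0 0 -77 44 -61 0 1;0 0 -77 44 -61 0 1;0 0 -77 44 -61 0 1;0 0 -77 44 -61 0 1;0 0 -77 44 -61 0 1;0 0 -77 44 -61 0 1;0 0 -77 44 -61 0 1;0 0 -77 44 -61 0 1;0 0 -77 44 -61 0 1;0 0 -77 44 -61 0 1;0 0 -77 44 -61 0 1"

```text
time: 1.35
ee_pos: [0.5046, 0.0134, 0.2309]
tcp_rot: [0.706, 0.025, 0.707, -0.024]
ft_force: [1.0, 0.6, 0.3]
opening: 0.0852
```

apply_moves:
  plan: "0 0 0 5 -7 0 1;0 0 0 9 -12 0 1;0 0 0 9 -12 0 1;0 0 0 9 -12 0 1;0 0 0 9 -12 -4 1;0 0 0 9 -12 -8 1;0 0 0 9 -12 -12 1;0 0 0 9 -12 -15 1;0 0 0 9 -12 -17 1;0 0 0 9 -12 -17 1"

```text
time: 2.35
ee_pos: [0.592, -0.1055, 0.0579]
tcp_rot: [0.704, 0.025, 0.709, -0.024]
ft_force: [-0.5, 0.0, -0.4]
opening: 0.0855
```

```bash
python3 - <<'E'
from h import *
s=env.sense(); print(s['time'],s['ee_pos'],s['ft_force'])
print(env.camera_params('wrist'))
for n in("wrist","side"):
    im,d=env.grab_frame(n); cv2.imwrite(f"pics/{n}1.png",im); np.save(n+"1.npy",d)
    if n=="side": cv2.imwrite("pics/side1z.png",cv2.resize(im[120:290,240:460],None,fx=3.5,fy=3.5,interpolation=2))
E
```

```text
2.35 [ 0.592007   -0.10552635  0.05790664] [-0.48756871  0.03070866 -0.380805  ]
{'fx': 309.70691628693146, 'fy': 309.70691628693146, 'cx': 322.9191886473897, 'cy': 205.44982854002512, 'xyz': array([ 0.59801688, -0.02418888,  0.19976574]), 'rotation': array([ 0.98665436, -0.15917611,  0.00906798, -0.03307432])}
```

View pics/wrist1.png

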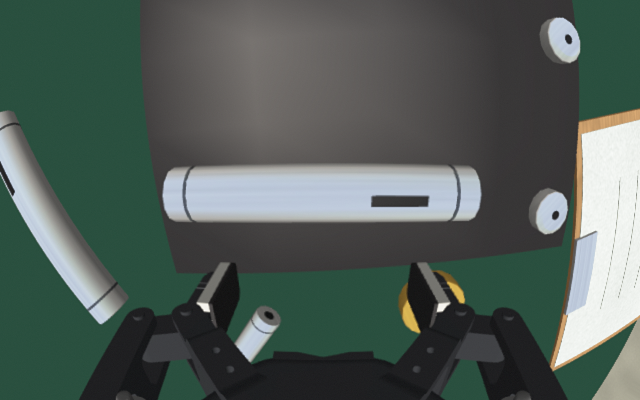

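View pics/side1z.png

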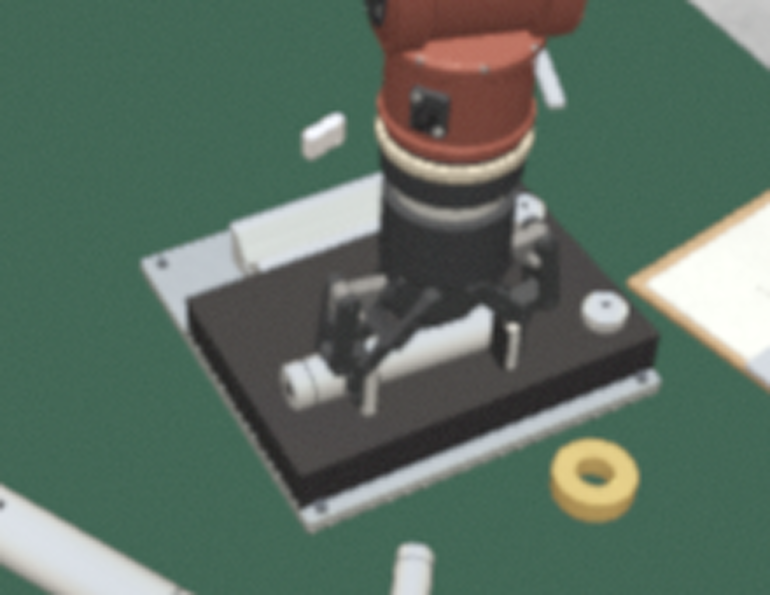

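The wrist view shows both pads behind the shaft, with tips at about (230,265) and (420,265), and the shaft's near edge at row 221. I'll check the height of the open finger tips before going lower.

```bash
python3 - <<'E'
from h import *
p=env.camera_params('wrist'); d=np.load('wrist1.npy')
def P(u,v):
    a,b=u-p['cx'],v-p['cy']; r=np.hypot(a,b); th=r/p['fx']; D=d[v,u]
    k=np.tan(th)*D/r
    return rot(p['rotation'])@np.array([a*k,-b*k,-D])+p['xyz']
for u,v in [(236,264),(232,264),(228,268),(232,275),(236,285),(230,295),(412,264),(418,264),(424,268),(440,285),(320,195),(320,250),(320,220),(410,285)]: print(u,v,P(u,v).round(4))
best=[]
for u0,u1 in((190,245),(405,450)):
    Z=[P(u,v) for v in range(255,320) for u in range(u0,u1) if 0<d[v,u]<.135]
    Z=np.array(Z); print(len(Z),Z[:,2].min(),np.percentile(Z[:,2],2),Z.min(0),Z.max(0))
E
```

```text
236 264 [ 0.5427 -0.1087  0.0484]
232 264 [ 0.5523 -0.0916  0.0799]
228 268 [ 0.5514 -0.0916  0.0836]
232 275 [ 0.5516 -0.0969  0.0811]
236 285 [ 0.5512 -0.1045  0.078 ]
230 295 [ 0.5512 -0.1034  0.0884]
412 264 [ 0.6369 -0.0986  0.0775]
418 264 [ 0.6395 -0.0981  0.0788]
424 268 [ 0.6415 -0.0984  0.0826]
440 285 [ 0.647  -0.103   0.0913]
320 195 [ 0.5957 -0.0619  0.0769]
320 250 [ 0.5926 -0.102   0.0486]
320 220 [ 0.5947 -0.0754  0.0713]
410 285 [ 0.6367 -0.1106  0.0775]
1759 0.08425270738200007 0.08599318810160182 [ 0.53760422 -0.11411555  0.08425271] [ 0.55483764 -0.08861716  0.12351322]
1555 0.08410939224318768 0.08596145022063723 [ 0.63491756 -0.1200222   0.08410939] [ 0.65050674 -0.09551252  0.12309464]
```

apply_moves:
  plan: "0 0 0 0.2 0 -0.9 1;0 0 0 0.2 0 -1.8 1;0 0 0 0.2 0 -1.8 1;0 0 0 0.2 0.6 -1.8 1;0 0 0 0.2 1.1 -1.8 1;0 0 0 0.2 1.4 -1.8 1;0 0 0 0.2 1.6 -1.8 1;0 0 0 0.2 1.8 -1.8 1;0 0 0 0.2 2.0 -1.8 1"

```text
time: 3.35
ee_pos: [0.5966, -0.0862, 0.0434]
tcp_rot: [0.706, 0.025, 0.707, -0.024]
ft_force: [0.3, 0.3, 0.8]
opening: 0.0851
```

```bash
python3 - <<'E'
from h import *
s=env.sense(); print(s['time'],s['ee_pos'],s['ft_force'],s['joints'])
im,d=env.grab_frame('wrist'); cv2.imwrite("pics/wrist2.png",im)
E
```

```text
3.35 [ 0.59660065 -0.08623829  0.04335427] [0.30118037 0.25488698 0.83345142] [-2.64801654e-01  5.95753211e-01 -1.98654950e-01  7.77625452e-01
  2.66194612e-05  1.37503317e+00]
```

View pics/wrist2.png

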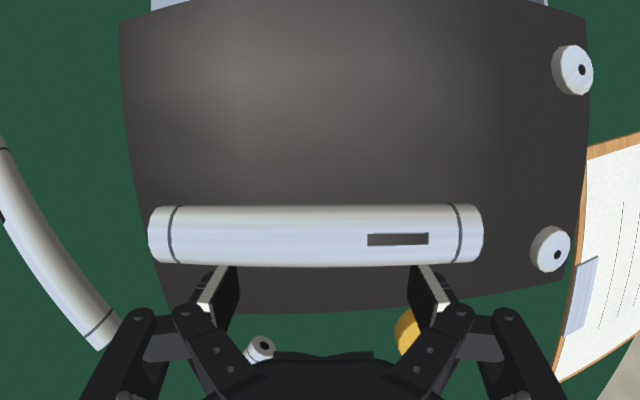

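The wrist view shows the shaft (148–484, rows 205–266) just touching the pads. I'll roll it slowly and turn the gripper square to the fixture as it goes.

apply_moves:
  plan: "0 0 0.2 0 0.3 -0.1 1;0 0 0.5 0 0.6 -0.2 1;0 0 0.8 0 0.9 -0.3 1;0 0 1.1 0 1.2 -0.3 1;0 0 1.4 0 1.5 -0.3 1;0 0 1.7 0 1.8 -0.3 1;0 0 2.0 0 2.1 -0.3 1;0 0 2.3 0 2.4 -0.3 1;0 0 2.6 0 2.7 -0.3 1;0 0 2.9 0 3.0 -0.3 1;0 0 3.2 0 3.3 -0.3 1;0 0 3.5 0 3.6 -0.3 1"

```text
time: 4.6
ee_pos: [0.5965, -0.0497, 0.0403]
tcp_rot: [0.707, 0.003, 0.708, -0.002]
ft_force: [-0.5, -0.8, 0.5]
opening: 0.0854
```

```bash
python3 - <<'E'
from h import *
im,d=env.grab_frame('wrist'); cv2.imwrite("pics/wrist3.png",im)
E
```

```text
(no output)
```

View pics/wrist3.png

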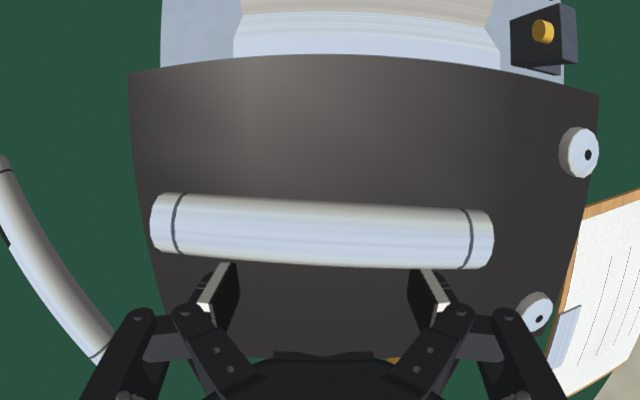

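The shaft is still slightly askew: its -x end leads and only the +x pad is touching. I'll over-turn the gripper a little so that end catches up.

apply_moves:
  plan: "0 0 0.4 0 0.3 0 1;0 0 0.8 0 0.5 0 1;0 0 1.2 0 0.7 0 1;0 0 1.6 0 0.9 0 1;0 0 2 0 1.1 0 1;0 0 2.4 0 1.3 0 1;0 0 2.4 0 1.5 0 1;0 0 2.4 0 1.7 0 1"

```text
time: 5.45
ee_pos: [0.5965, -0.0321, 0.0403]
tcp_rot: [0.706, -0.012, 0.708, 0.013]
ft_force: [0.6, -1.0, -0.4]
opening: 0.0855
```

```bash
python3 - <<'E'
from h import *
im,d=env.grab_frame('wrist'); cv2.imwrite("pics/wrist4.png",im)
E
```

```text
(no output)
```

View pics/wrist4.png

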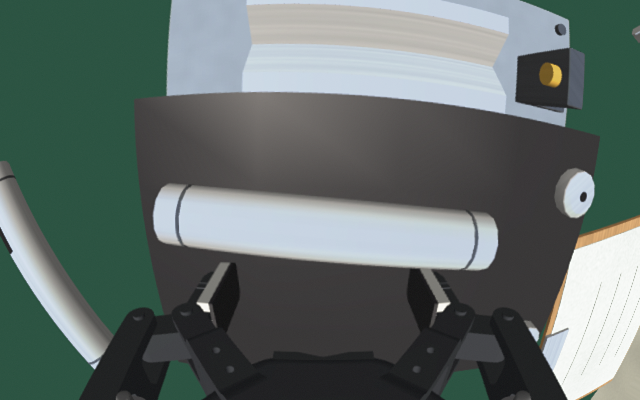

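```bash
cat >> h.py <<'E'
def wray(p,u,v,z):
    a,b=u-p['cx'],v-p['cy']; r=np.hypot(a,b); th=r/p['fx']; k=np.tan(th)/r
    c=rot(p['rotation'])@np.array([a*k,-b*k,-1.]); return p['xyz']+c*((z-p['xyz'][2])/c[2])
def tofix(X):
    q=np.load('fix.npy'); c,s=np.cos(q[2]),np.sin(q[2]); return (np.asarray(X)[:2]-q[:2])@np.array([[c,-s],[s,c]])
E
python3 - <<'E'
from h import *
p=env.camera_params('wrist')
for n,u,v,z in [('edgeL',135,98,.046),('edgeR',599,135,.046),('endL top',170,184,.070),('endL bot',165,240,.062),('endR top',480,211,.07),('endR bot',480,270,.062),('endLmid',153,212,.06),('endRmid',497,240,.06),('pad L',232,264,.06),('padR',418,264,.06)]:
    print(n,tofix(wray(p,u,v,z)).round(4))
E
```

```text
edgeL [-0.13    0.0514]
edgeR [0.1265 0.0516]
endL top [-0.0985  0.0145]
endL bot [-0.1092 -0.015 ]
endR top [0.0301 0.0086]
endR bot [ 0.0429 -0.0245]
endLmid [-0.1149 -0.002 ]
endRmid [ 0.0497 -0.0091]
pad L [-0.0767 -0.0257]
padR [ 0.0096 -0.0219]
```

The granite edge comes out at fixture y = 0.051 against 0.050 expected, so the fixture pose holds. The shaft is rolling (the keyseat has gone out of sight) but keeps about -0.05 rad of skew. That should settle in the groove, so I carry on slowly with the +x pad leading.

apply_moves:
  plan: "0 0 0.2 0 0.3 0 1;0 0 0.4 0 0.6 0 1;0 0 0.6 0 0.9 0 1;0 0 0.8 0 1.2 0 1;0 0 1 0 1.5 0 1;0 0 1 0 1.8 0 1;0 0 1 0 2.1 0 1;0 0 1 0 2.4 0 1;0 0 1 0 2.7 0 1;0 0 1 0 3.0 0 1;0 0 1 0 3.3 0 1;0 0 1 0 3.6 0 1"

```text
time: 6.7
ee_pos: [0.5965, 0.0045, 0.0403]
tcp_rot: [0.706, -0.018, 0.707, 0.019]
ft_force: [0.1, -0.7, -0.1]
opening: 0.0859
```

```bash
python3 - <<'E'
from h import *
im,d=env.grab_frame('wrist'); cv2.imwrite("pics/wrist5.png",im)
E
```

```text
(no output)
```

View pics/wrist5.png

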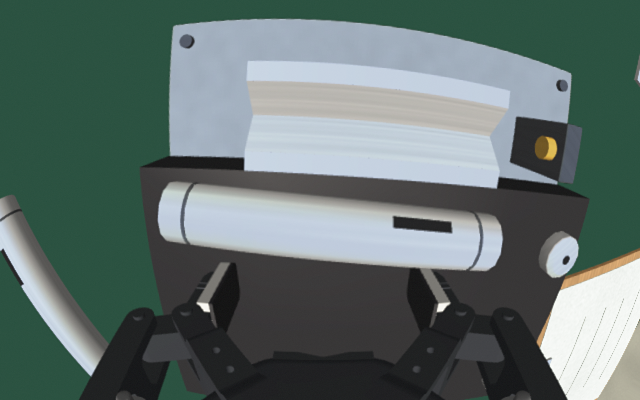

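Keyseat visible again at (422,224), so the shaft is rolling well, and it is just short of the V-block. I continue at 2.5 mm per row.

apply_moves:
  plan: "0 0 0.2 0 0.3 0 1;0 0 0.4 0 0.5 0 1;0 0 0.6 0 0.8 0 1;0 0 0.8 0 1.0 0 1;0 0 1 0 1.3 0 1;0 0 1.2 0 1.5 0 1;0 0 1.4 0 1.8 0 1;0 0 1.6 0 2.0 0 1;0 0 1.6 0 2.2 0 1;0 0 1.6 0 2.4 0 1"

```text
time: 7.75
ee_pos: [0.5964, 0.0291, 0.0403]
tcp_rot: [0.706, -0.028, 0.707, 0.029]
ft_force: [0.3, -0.8, -0.2]
opening: 0.0855
```

```bash
python3 - <<'E'
from h import *
im,d=env.grab_frame('wrist'); cv2.imwrite("pics/wrist6.png",im)
E
```

```text
(no output)
```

View pics/wrist6.png

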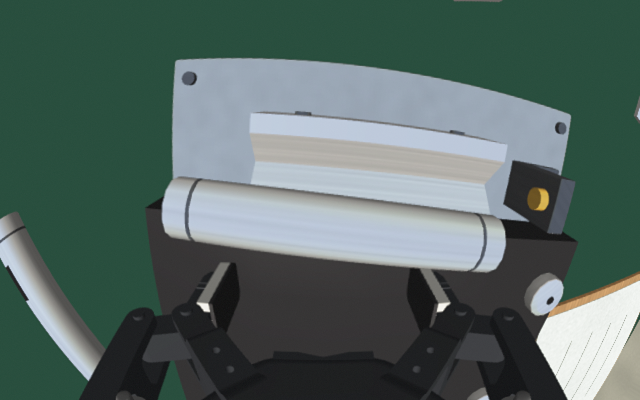

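apply_moves:
  plan: "0 0 0 0 0.2 0 1;0 0 0 0 0.4 0 1;0 0 0 0 0.6 0 1;0 0 0 0 0.8 0 1;0 0 0 0 1.0 0 1;0 0 0 0 1.2 0 1;0 0 0 0 1.2 0 1;0 0 0 0 1.2 0 1"

```text
time: 8.6
ee_pos: [0.5964, 0.0414, 0.0403]
tcp_rot: [0.706, -0.028, 0.707, 0.029]
ft_force: [0.0, 0.2, 0.2]
opening: 0.0859
```

```bash
python3 - <<'E'
from h import *
im,d=env.grab_frame('wrist'); cv2.imwrite("pics/wrist7.png",im)
E
```

```text
(no output)
```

View pics/wrist7.png

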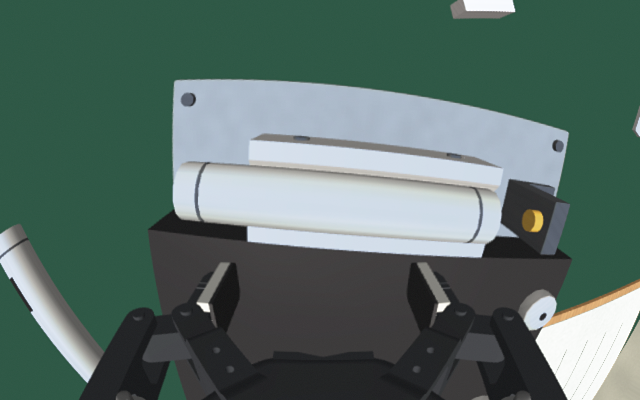

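The shaft appears seated: parallel to the V-block edges, spanning (174–500), clear of the stop. I'll retract, close the hand and go above the free end, then measure.

apply_moves:
  plan: "0 0 0 0 -1 0 1;0 0 0 0 -1 3 1;0 0 0 0 -1 7 0.5;0 0 -3 -3 -1 10 0;0 0 -5 -7 2 10 0;0 0 -5 -10.8 3.9 10 0;0 0 -5 -10.8 3.9 10 0;0 0 -5 -10.8 3.9 10 0;0 0 -5 -10.8 3.9 10 0"

```text
time: 9.55
ee_pos: [0.4897, 0.0797, 0.1406]
tcp_rot: [0.707, 0.003, 0.707, -0.002]
ft_force: [0.1, 0.3, -0.2]
opening: 0.0
```

```bash
python3 - <<'E'
from h import *
s=env.sense(); print(s['time'],s['ee_pos'],s['opening'],s['tcp_rot'])
for n in("scene","side"):
    p=env.camera_params(n); im,d=env.grab_frame(n); P=cloud(n,d,p); q=np.load('fix.npy'); c,t=np.cos(q[2]),np.sin(q[2])
    F=(P[...,:2]-q[:2])@np.array([[c,-t],[t,c]])
    m=(P[...,2]>.056)&(P[...,2]<.068)&(abs(F[...,0])<.16)&(F[...,1]>.055)&(F[...,1]<.095)&(F[...,0]<.06)
    Q=np.c_[F[m],P[m][:,2]]; print(n,len(Q),"x",np.percentile(Q[:,0],[1,50,99]),"y",np.polyfit(Q[:,0],Q[:,1],1),"z98",np.percentile(Q[:,2],[90,98]))
    a=im[150:340,180:430] if n=="scene" else im[130:280,240:460]
    cv2.imwrite(f"pics/{n}8.png",cv2.resize(a,None,fx=3,fy=3,interpolation=2))
im,d=env.grab_frame('wrist'); cv2.imwrite("pics/wrist8.png",im)
E
```

```text
9.55 [0.48969015 0.07967609 0.14056688] 2.9677424374933524e-05 [ 0.70708567  0.00279109  0.70711975 -0.00192996]
scene 911 x [-0.10105431 -0.01699607  0.04682489] y [-0.00247998  0.07644402] z98 [0.06382047 0.06457293]
side 472 x [-0.10344545 -0.03364909  0.04429449] y [-0.0018939   0.07118987] z98 [0.06523569 0.06667961]
```

View pics/scene8.png

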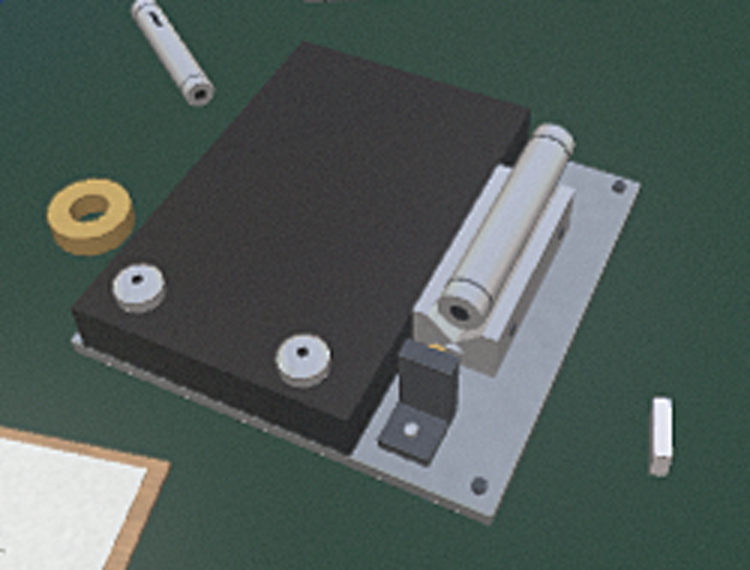

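View pics/wrist8.png

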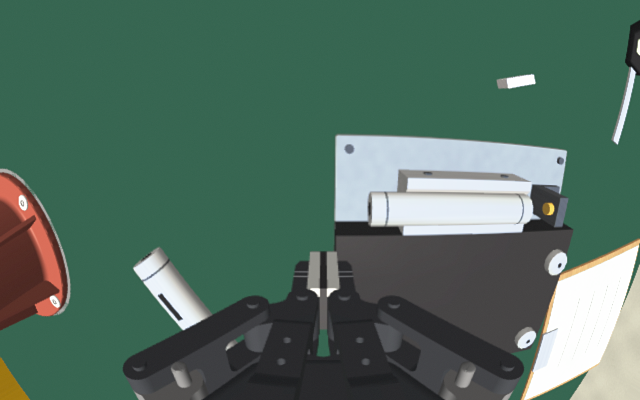

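The scene view shows the shaft seated in the groove and the bystanders unmoved. Depth gives a top height of 63.8 mm (63.8 expected), skew below 3 mrad, and the end about 28 mm from the stop. Before descending I'll check how far the gripper linkage clears the shaft.

```bash
python3 - <<'E'
from h import *
p=env.camera_params('wrist'); s=env.sense(); im,d=env.grab_frame('wrist')
v,u=np.nonzero((d>0)&(d<.19)); a,b=u-p['cx'],v-p['cy']; r=np.hypot(a,b); k=np.tan(r/p['fx'])*d[v,u]/r
X=np.c_[a*k,-b*k,-d[v,u]]@rot(p['rotation']).T+p['xyz']-s['ee_pos']
X=X[abs(X[:,1])<.06]
for lo in range(-80,80,10):
    m=(X[:,0]*1000>=lo)&(X[:,0]*1000<lo+10)
    if m.any(): print(lo,m.sum(),X[m][:,2].min().round(4),X[m][:,1].min().round(3),X[m][:,1].max().round(3))
t=X[X[:,2]<.03]; print(t.min(0),t.max(0))
E
```

```text
-70 62 0.0825 0.012 0.014
-60 1556 0.0704 0.0 0.016
-50 2697 0.0578 -0.01 0.014
-40 3189 0.0449 -0.01 0.014
-30 2417 0.0418 -0.009 0.015
-20 3157 0.0059 0.006 0.022
-10 4416 0.0021 -0.012 0.022
0 4381 0.0021 -0.012 0.021
10 2956 0.006 0.003 0.022
20 2485 0.0417 -0.011 0.015
30 3295 0.0463 -0.01 0.014
40 2550 0.0581 -0.006 0.014
50 1426 0.0714 0.0 0.015
60 34 0.0837 0.011 0.013
[-0.01433674  0.00624943  0.00212566] [0.01323045 0.01271745 0.02999309]
```

apply_moves:
  plan: "0 0 0 0 0.05 -3 0;0 0 0 0 0.05 -6 0;0 0 0 0 0.05 -8.5 0;0 0 0 0 0.05 -9.5 0;0 0 0 0.4 0.05 -9.5 0;0 0 0 0.9 0.05 -9.5 0;0 0 0 1.4 0.05 -9.5 0;0 0 0 1.8 0.05 -9.5 0;0 0 0 2.1 0.05 -9.5 0;0 0 0 2.1 0.05 -9.5 0"

```text
time: 10.75
ee_pos: [0.5109, 0.0803, 0.0454]
tcp_rot: [0.707, 0.003, 0.707, -0.002]
ft_force: [0.3, -0.8, 0.7]
opening: -0.0002
```

```bash
python3 - <<'E'
from h import *
im,d=env.grab_frame('side'); cv2.imwrite("pics/side9.png",cv2.resize(im[110:270,230:450],None,fx=3.5,fy=3.5,interpolation=2))
E
```

View pics/side9.png

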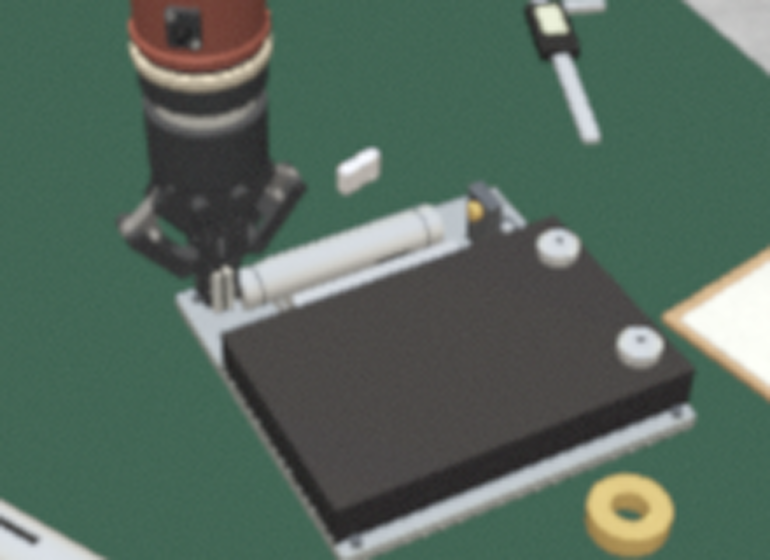

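The side view shows the closed fingertip right at the shaft's free end (245,290), with the stop button at (475,210). I push slowly along +x.

apply_moves:
  plan: "0 0 0 0.2 0 0 0;0 0 0 0.4 0 0 0;0 0 0 0.6 0 0 0;0 0 0 0.8 0 0 0;0 0 0 1.0 0 0 0;0 0 0 1.2 0 0 0;0 0 0 1.4 0 0 0;0 0 0 1.6 0 0 0;0 0 0 1.8 0 0 0;0 0 0 2.0 0 0 0;0 0 0 2.2 0 0 0;0 0 0 2.4 0 0 0"

```text
time: 12.0
ee_pos: [0.5345, 0.0803, 0.0453]
tcp_rot: [0.707, 0.003, 0.708, -0.002]
ft_force: [-2.9, 0.0, -0.9]
opening: 0.0004
```

apply_moves:
  plan: "0 0 0 0.15 0 0 0;0 0 0 0.3 0 0 0;0 0 0 0.4 0 0 0;0 0 0 0.5 0 0 0;0 0 0 0.6 0 0 0"

```text
time: 12.5
ee_pos: [0.5406, 0.0803, 0.0453]
tcp_rot: [0.707, 0.003, 0.708, -0.002]
ft_force: [-3.1, 0.5, -0.8]
opening: -0.0001
```

apply_moves:
  plan: "0 0 0 0.1 0 0 0;0 0 0 0.2 0 0 0;0 0 0 0.2 0 0 0"

```text
time: 12.8
ee_pos: [0.5416, 0.0803, 0.0452]
tcp_rot: [0.706, 0.003, 0.708, -0.002]
ft_force: [-6.0, -1.0, 2.6]
opening: -0.0
```

```bash
python3 - <<'E'
from h import *
im,d=env.grab_frame('side'); cv2.imwrite("pics/side10.png",cv2.resize(im[140:240,270:400],None,fx=6,fy=6,interpolation=2))
E
```

```text
(no output)
```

View pics/side10.png

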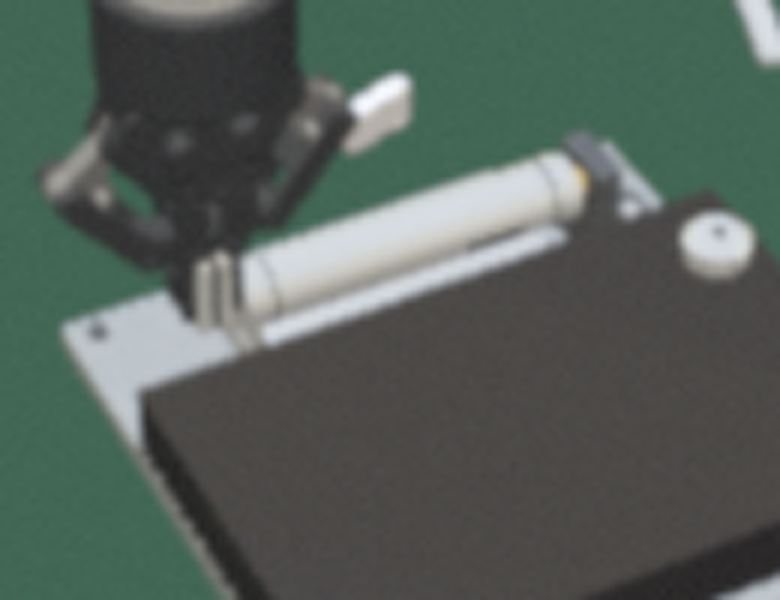

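apply_moves:
  plan: "0 0 0 0.2 0 0 0;0 0 0 0.3 0 0 0;0 0 0 0.3 0 0 0"

```text
time: 13.15
ee_pos: [0.5417, 0.0803, 0.0447]
tcp_rot: [0.704, 0.003, 0.71, -0.002]
ft_force: [-12.0, -0.7, 7.8]
opening: -0.0002
```

The force rose to 12 N with no further travel, so the shaft is against the stop. I back off and check.

apply_moves:
  plan: "0 0 0 -0.5 0 0 0;0 0 0 -1.5 0 0 0;0 0 0 -2.5 0 0 0;0 0 0 -3 0 3 0;0 0 0 -3 0 7 0;0 0 0 -3 0 10 0;0 0 0 -3 0 10 0"

```text
time: 13.85
ee_pos: [0.5141, 0.0805, 0.1488]
tcp_rot: [0.707, 0.003, 0.707, -0.002]
ft_force: [1.2, 0.0, -0.2]
opening: -0.0
```

```bash
python3 - <<'E'
from h import *
q=np.load('fix.npy'); c,t=np.cos(q[2]),np.sin(q[2])
for n in("scene","side"):
    p=env.camera_params(n); im,d=env.grab_frame(n); P=cloud(n,d,p)
    F=(P[...,:2]-q[:2])@np.array([[c,-t],[t,c]])
    m=(P[...,2]>.056)&(P[...,2]<.068)&(abs(F[...,0])<.16)&(F[...,1]>.055)&(F[...,1]<.095)&(F[...,0]<.0795)&(im.min(-1)>110)
    Q=np.c_[F[m],P[m][:,2]]; print(n,len(Q),"x",np.percentile(Q[:,0],[1,50,99]),"y",np.polyfit(Q[:,0],Q[:,1],1),"z98",np.percentile(Q[:,2],[90,98]))
    a=im[150:340,180:430] if n=="scene" else im[140:240,270:440]
    cv2.imwrite(f"pics/{n}11.png",cv2.resize(a,None,fx=3 if n=="scene" else 4.5,fy=3 if n=="scene" else 4.5,interpolation=2))
print(env.sense()['ee_pos'],env.sense()['ft_force'])
E
```

```text
scene 973 x [-0.07272919  0.01005994  0.07516394] y [-0.00226525  0.07645455] z98 [0.06375121 0.06441022]
side 458 x [-0.07504596 -0.00467228  0.07243436] y [-0.00793537  0.07145194] z98 [0.06504419 0.06659631]
[0.51186766 0.08038925 0.14517161] [-0.39195467 -1.0341306   0.28181802]
```

View pics/scene11.png

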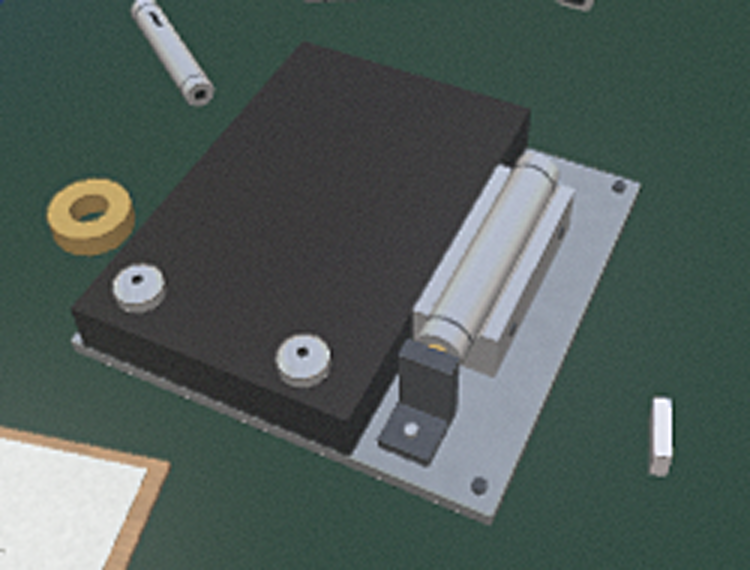

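View pics/side11.png

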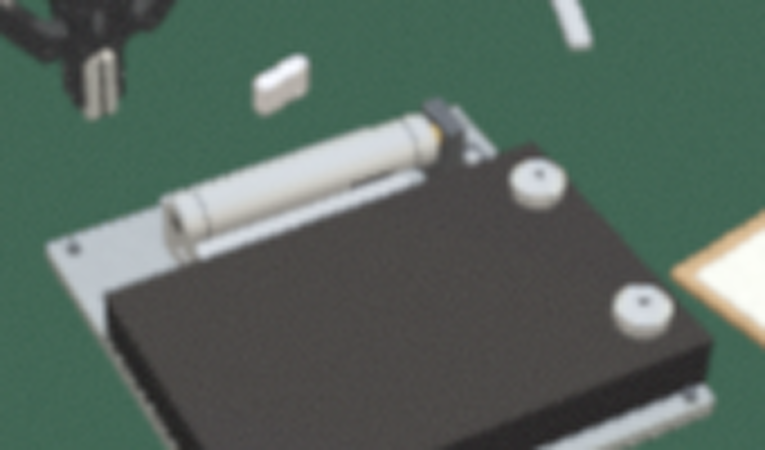

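Both views show the shaft seated with its end on the brass button, at (437,345) in the scene view. Its ends are at fixture x of about -74 and +74 mm, and the bystanders haven't moved.

```bash
python3 -c "
from h import *
print(env.job_done())"
```

```text
the job is handed in; nothing more can be done
None
```

The shaft is seated in the V-block groove with its end against the brass stop, and I handed the job in at about 14 s of the 48 s allowed. The interface gives no verdict.

**What I did:** I rolled the shaft across the granite with the two open fingers behind it, and it dropped into the groove by itself. I then pushed its free end along the groove with the closed fingertip. The shaft was never gripped or picked up.

**Last checks:**
- **Stop contact:** the push force rose from 3 N to 12 N with no further travel, so the shaft is against the stop. Depth puts its ends at fixture x of about -74 and +74 mm, against ±75 expected.
- **Height:** the top of the shaft is at 63.8 mm in the scene view, as expected. The side view reads about 1.3 mm higher.
- **Alignment:** the skew is 0.002 rad in the scene view and 0.008 rad in the side view, both below the 0.04 limit.
- **Bystanders:** the two discs, the ring and the gauge block look unmoved in the before and after pictures. I did not measure them again.

**What disagreed:**
- **Skew while rolling:** the shaft kept about 0.05 rad of skew on the granite, and turning the gripper did not correct it. The groove straightened it.
- **Position across the groove:** the two cameras read fixture y as about 76.5 and 71.5 mm. Each camera sees mostly its own side of the bar, and their mean of 74 mm fits the groove centre at 75 mm.

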